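# Complete the can row and hold the guard flap at its balance point

### The arm

A 6-joint arm with a two-finger parallel gripper is mounted at the origin on the work surface. World frame = base frame: x ahead of the robot, y to its left, z up, the work surface at z = 0. Lengths are in m, angles in degrees, forces in N, time in s.
With the tool pointing down it reaches from about 0.275 to 0.825 m from the base axis. Payload 4.9 kg.
Tool frame: the origin (TCP) lies midway between the tips of the shut fingers; the grasp point (between the pads) lies 19 mm behind it; z points along the fingers, y is the line along which they close (so a half turn about z gives the same grasp; the last joint's range is limited). The gripper opens to 85 mm and grips with 20 to 120 N. Pads are 22 mm wide; open, the fingers measure 114 mm over their backs; the gripper's body (76 mm by 85 mm) begins 54 mm behind the grasp point. The pads swing forward as they close: fully open they stand 13 mm farther back than shut.
Start: joints at [65.077, 18.69, -11.035, 60.275, 0, 82.311], TCP at [0.163, 0.525, 0.231] pointing down, gripper open.
Joint ranges: [-152.03, 152.03], [-55.5, 102.48], [-74.3, 77.21], [-110.64, 120.58], [-84.22, 78.4], [-180, 180]. Speed limits (degrees/s): [147.25, 147.25, 180, 180, 180, 180].

### API

Orientations are given as [roll, pitch, yaw] about the fixed x, y, z axes, in that order (R = Rz(yaw) Ry(pitch) Rx(roll)).
In Python, from rig import telemetry, camera, ticket gives the robot as it stands.
- The arm moves only by the tool jog_arm, never from a script. Its argument "deltas" is a list of rows, each a list of 7 numbers: the shift along the world's x, y, z in m, then the turn, a rotation vector about the world's x, y, z in degrees, then the closure, from -1 (fully open) to 1 (shut). In form: [[tx, ty, tz, wx, wy, wz, gripper], ...]. A call has 1 to 20 rows; each row is the pose to reach, as a shift and turn from the pose commanded when the call began; what a row does not reach only later rows make up. A row lasts 1/8 s, in which the tool goes at most 62.5 mm and 10.7 degrees, less where a joint would pass 70% of its speed; a pose out of reach is approached as far as the arm can. A call with a gripper value outside its range is refused whole. The fingers move at their own pace and stop on an object; the grip force is fixed at half the most. Time passes only in rows, so rows that repeat a pose let the fingers close. It gives the time, the measured TCP pose, the force, the opening and the grip force at its end, in the units of the state.
- telemetry.read_state(): the state, without advancing time (a new reading comes with each control period).
- camera(name): name is "scene" or "side" or "wrist"; returns a dict with "image" (400x640x3 uint8, red, green, blue), "fx", "fy", "cx", "cy" (pixels), "k1" (the pictures are not rectified: a ray, as slopes to the right and down, at radius r is drawn at 1 + k1 r^2 times it, then the intrinsics apply), "view" (4x4, takes a point from world to camera coordinates); the wrist camera has in their place "tool_from_camera" (4x4, takes a point from camera to tool coordinates, whose origin is the TCP and whose axes are the flange's). Camera axes: x right, y up, looking along -z (the intrinsics and any distortion apply to the point x, -y, -z); pixel columns grow to the right and rows downward; lengths in m; the calibration is good to about 2 mm. A picture is of the moment at which its call begins: read the wrist's pose just before it. There is no depth.
- ticket.close_job(): hands the job in; it is judged then, once.
The state is a dict: "time": time; "joint_positions": joint angles; "joint_vel": joint speeds; "tau": joint torques, N m; "ee_pos": TCP position; "tool_rot": TCP orientation; "wrist_force": force on the tool from outside, world axes, zero at the start; "wrist_torque": the same for the moment, N m; "gripper_width": opening from 0.0 (shut) to 1.0 (fully open); "finger_force": force on a finger pad.
Only numpy, scipy, OpenCV 4.12 (cv2) and the standard library are available. Lean on these libraries where they do the work, as an engineer would, in place of code of your own. Each camera call takes 0.05 s, during which the arm holds its last target. There are 200 camera calls.

### The job

Two sample cans with red caps have been left out on the bench, one to the left and one to the right of the grey shelf tray: complete the row by standing them upright, one centred on each of the two yellow marks in the tray, never tipping them over and leaving everything else where it is. Then take the tray's blue guard flap by its red bar and swing it gently up to upright, its balance point, without letting it drop or go on over onto the cans. Finish while still gripping the bar and holding the flap still and upright there; do not let go.

Things in the scene. Friction and masses are not known exactly. Their poses are not given: they have to be found in the camera images.
- can_1: steel can, 60 mm diameter, 100 mm high, 0.2 to 0.4 kg, with a fixed spout in the middle of its top strong enough to carry it by: white collar 30 mm diameter, 8 mm high, then red cap 28 mm diameter, 26 mm high (134 mm overall). Origin: centre of the underside; z up. Starts standing on the bench to the left (+y) of the tray; to go on either yellow mark.
- can_2: steel can, 60 mm diameter, 100 mm high, 0.2 to 0.4 kg, with a fixed spout in the middle of its top strong enough to carry it by: white collar 30 mm diameter, 8 mm high, then red cap 28 mm diameter, 26 mm high (134 mm overall). Origin: centre of the underside; z up. Starts standing on the bench to the right (-y) of the tray; to go on either yellow mark.
- row_can_a: steel can, 60 mm diameter, 100 mm high, 0.2 to 0.4 kg, with a fixed spout in the middle of its top strong enough to carry it by: white collar 30 mm diameter, 8 mm high, then red cap 28 mm diameter, 26 mm high (134 mm overall). Origin: centre of the underside; z up. Already in the tray's row; stays where it is.
- row_can_b: steel can, 60 mm diameter, 100 mm high, 0.2 to 0.4 kg, with a fixed spout in the middle of its top strong enough to carry it by: white collar 30 mm diameter, 8 mm high, then red cap 28 mm diameter, 26 mm high (134 mm overall). Origin: centre of the underside; z up. Already in the tray's row; stays where it is.
- mark_a: flat round yellow mark, 66 mm in diameter, painted on the tray's floor at one free place of the row. Origin: its centre, on the floor of the tray, 40 mm above the bench.
- mark_b: flat round yellow mark, 66 mm in diameter, on the tray's floor at the other free place. Origin: its centre, on the floor of the tray, 40 mm above the bench.
- tray: grey shelf tray, fixed, 146 mm deep (x), 360 wide (y), turned up to 0.2 rad. Origin: on the bench under the row's centre; x away from the robot, y along the row, z up. Floor at z = 40 mm. Places at x = 0, y = -120, -40, 40, 120 mm: two hold cans, two are marked. Back lip at x = 74, top 72 mm; end lips at y = +-178, top 58; front open. Rests under the flap: y = +-125, x -140 to -70, top 42 mm.
- flap_hinge (a point): middle of the flap's hinge axis, at the tray's front edge: x = -70 mm, y = 0, 46 mm above the bench in the tray's frame; the axis runs along the tray's y.
- flap (a joint): blue guard flap's angle (rad): 0 = open, level, pointing at the robot (start, a stop); 1.571 = upright, the balance point; 2.0 = stop, leaning in over the cans. Hardly any friction: it falls out from below upright, in from above. Plate 280 mm wide, 4 thick, from 8 to 65 mm from the hinge axis; 0.31 kg with its bar.
- bar_mid (a point): middle of the flap's red grip bar: round, 14 mm diameter, 132 mm long, parallel to the hinge, 125 mm from it in the flap's plane (46 mm above the bench when open, 171 when upright). It stands on two 8 mm rods 60 mm either side of its middle; gap between plate edge and bar 53 mm. It can turn between gripping pads as the flap swings.
- sample_jar: glass jar with white lid, 70 mm in diameter, 85 mm high, standing to one side of the tray. Origin: centre of its underside. Leave alone.
- open_tin: open steel tin, 90 mm in diameter, 110 mm high, standing to one side of the tray. Origin: centre of its underside. Leave alone.
- wrench: steel wrench, 160 mm long, lying flat on the bench in front of the tray, to the left. Origin: underside of the tool, about its middle. Leave alone.
- spare_cap: small loose red cap, 32 mm in diameter, 14 mm high, lying on the bench in front of the tray, to the right. Origin: centre of its underside. Leave alone.

How it is judged:
By the outcome, as a careful person would: the job done as asked, in the order asked, and still so for the second after the job is handed in, while the arm keeps its last pose, push and grip.
It also fails if it takes over 69 s, if anything falls off the work surface, if the arm or the gripper's body presses on something with over 40 N, if the wrist force passes 120 N, or if a joint passes its speed limit or range.

## Working session

There is one attempt and no reset: what is moved stays moved. The work goes in short steps, Python scripts to look and compute and a tool call to move; the robot and the scene stay as the last step left them, time stands still between calls to the robot, and variables do not carry over. Pictures are saved under pics/ and viewed, at most 10 in all, crops included, and the job is handed in when it is done.

Besides the shell and the picture viewer there is one more tool, called as a command line: name --pt "numbers of a row" for each row, then --argument value for the rest. jog_arm: Moves the arm, as the interface text tells. Its arguments: {"type":"object","properties":{"deltas":{"type":"array"}},"required":["deltas"]}

```bash
mkdir -p pics; cat > h.py <<'E'
import numpy as np, cv2
from rig import telemetry, camera, ticket
from scipy.spatial.transform import Rotation as R
def T_tool(s):
    T=np.eye(4); T[:3,:3]=R.from_euler('xyz',s['tool_rot'],degrees=True).as_matrix(); T[:3,3]=s['ee_pos']; return T
def shot(name,fn=None):
    s=telemetry.read_state(); c=camera(name)
    c['c2w']=T_tool(s)@np.array(c['tool_from_camera']) if name=='wrist' else np.linalg.inv(np.array(c['view']))
    if fn: cv2.imwrite('pics/'+fn,c['image'][:,:,::-1])
    return c
def ray(c,u,v):
    K=np.array([[c['fx'],0,c['cx']],[0,c['fy'],c['cy']],[0,0,1.]])
    p=cv2.undistortPoints(np.array([[[u,v]]],float),K,np.array([c['k1'],0,0,0.]))[0,0]
    d=c['c2w'][:3,:3]@np.array([p[0],-p[1],-1]); return c['c2w'][:3,3],d
def onz(c,u,v,z):
    o,d=ray(c,u,v); return o+d*(z-o[2])/d[2]
def proj(c,P):
    q=np.linalg.inv(c['c2w'])@np.r_[P,1]; x,y=q[0]/-q[2],-q[1]/-q[2]; f=1+c['k1']*(x*x+y*y)
    return c['cx']+c['fx']*x*f, c['cy']+c['fy']*y*f
def blobs(c,col,amin=40):
    h=cv2.cvtColor(c['image'],cv2.COLOR_RGB2HSV); H,S,V=cv2.split(h)
    m={'red':((H<8)|(H>172))&(S>130)&(V>60),'yellow':(H>20)&(H<35)&(S>120)&(V>80),'blue':(H>95)&(H<130)&(S>110)&(V>40)}[col]
    n,l,st,ce=cv2.connectedComponentsWithStats(m.astype(np.uint8))
    return [(st[i].tolist(),ce[i].round(1).tolist()) for i in range(1,n) if st[i][4]>amin],l
E
python3 - <<'E'
from h import *
s=telemetry.read_state(); print(s)
for n in('scene','side'):
    c=shot(n,n+'0.png'); print(n,c['c2w'].round(3).tolist(),c['fx'],c['k1'])
    for col in('red','yellow','blue'): print(col,blobs(c,col)[0])
E
```

```text
{'time': 0.0, 'joint_positions': array([ 6.50761633e+01,  1.87313672e+01, -1.10899260e+01,  6.02734426e+01,
        1.45176628e-04,  8.23112673e+01]), 'joint_vel': array([ 0.10558323,  0.02272863, -0.02595947,  0.00105941,  0.05137519,
        0.06886701]), 'tau': array([-1.40285523e-03, -4.43398690e+01,  2.62439811e+01,  1.53986231e-02,
       -2.81422126e-04, -8.61082640e-06]), 'ee_pos': array([0.16271161, 0.52480293, 0.23052331]), 'tool_rot': array([-1.79906135e+02, -1.28186936e-02,  1.62764885e+02]), 'wrist_force': array([ 0.50715664, -0.77208042,  0.10892467]), 'wrist_torque': array([ 0.00438667, -0.01711902, -0.03644015]), 'finger_force': 0.0, 'gripper_width': 1.0015057998726393}
scene [[0.68, -0.41, 0.608, 1.259], [0.734, 0.375, -0.567, -0.695], [0.005, 0.831, 0.556, 0.726], [0.0, 0.0, 0.0, 1.0]] 463.3850042568833 0.026511457535248906
red [([296, 44, 6, 9, 44], [298.2, 47.9]), ([413, 52, 7, 9, 43], [415.9, 55.8]), ([297, 60, 6, 9, 45], [299.6, 63.6]), ([228, 63, 6, 8, 42], [230.1, 66.6]), ([416, 69, 6, 9, 45], [418.7, 73.1]), ([460, 71, 8, 10, 61], [463.6, 75.3]), ([498, 83, 8
[... 1156 characters left out ...]
, 48.5]), ([24, 48, 10, 12, 86], [28.6, 53.2]), ([226, 53, 9, 8, 54], [230.1, 56.5]), ([220, 106, 10, 8, 58], [224.4, 109.8]), ([334, 113, 11, 14, 114], [338.6, 119.2]), ([467, 148, 64, 44, 1389], [499.8, 167.1]), ([365, 153, 13, 17, 159], [370.4, 160.8]), ([273, 190, 25, 43, 258], [285.4, 211.3]), ([550, 204, 15, 16, 179], [556.5, 211.2]), ([584, 234, 16, 16, 191], [591.4, 241.5]), ([604, 249, 36, 36, 550], [624.2, 265.7]), ([387, 284, 14, 17, 200], [393.3, 291.8]), ([318, 300, 15, 15, 171], [325.2, 307.3])]
yellow [([339, 167, 18, 19, 281], [348.0, 175.8]), ([369, 211, 29, 22, 497], [382.7, 221.3])]
blue [([201, 19, 85, 76, 3682], [242.0, 53.6]), ([288, 159, 69, 87, 2124], [321.9, 202.6])]
```

View pics/scene0.png

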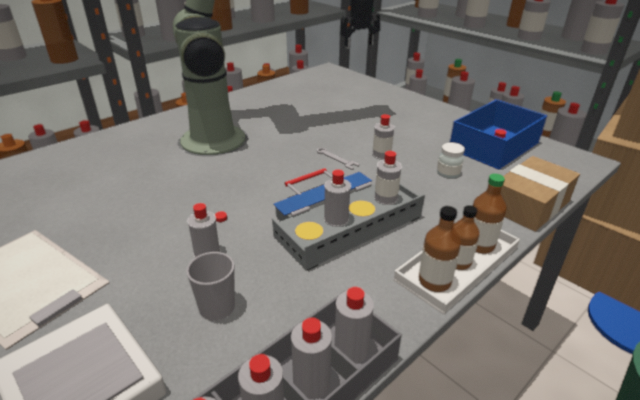

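View pics/side0.png

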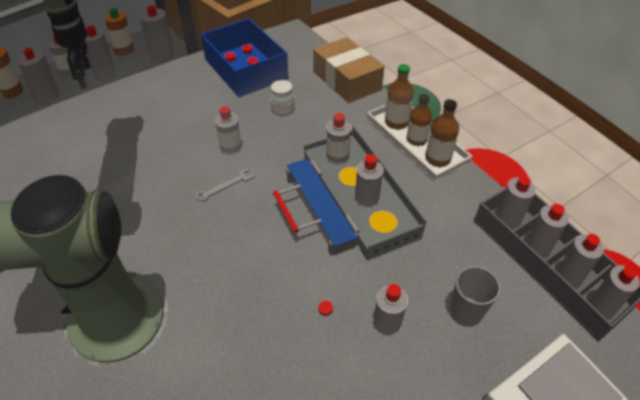

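The scene view shows can_1's cap at (385,119), can_2's at (200,210), the row caps at (390,157) and (338,176), the marks at (361,208) and (309,230), and the bar at (305,177). In the side view they are at (224,110), (393,292), (339,119) and (370,161), (348,176) and (383,221), and (285,211).

```bash
python3 - <<'E'
from h import *
a=shot('scene');b=shot('side')
def tri(p,q):
    o1,d1=ray(a,*p);o2,d2=ray(b,*q)
    t=np.linalg.lstsq(np.c_[d1,-d2],o2-o1,rcond=None)[0]
    x,y=o1+d1*t[0],o2+d2*t[1]; return ((x+y)/2).round(4),round(np.linalg.norm(x-y),4)
for n,p,q in [('can1',(384.7,118.8),(224.4,109.8)),('can2',(199.8,210.4),(393.3,291.8)),('rowL',(389.7,156.9),(338.6,119.2)),('rowR',(337.7,176.4),(370.4,160.8)),('mL',(361.4,208.1),(348,175.8)),('mR',(308.8,230.3),(382.7,221.3)),('bar',(305.4,176.6),(285.4,211.3)),('spare',(220.8,216.2),(325.2,307.3))]: 
    z={'m':.04,'b':.046,'s':.01}.get(n[0],.121)
    print(n,tri(p,q),onz(a,*p,z).round(4),onz(b,*q,z).round(4))
E
```

```text
can1 (array([0.4509, 0.3409, 0.128 ]), np.float64(0.0027)) [0.4426 0.3503 0.121 ] [0.4546 0.3515 0.121 ]
can2 (array([ 0.4828, -0.3212,  0.1248]), np.float64(0.0005)) [ 0.4778 -0.3186  0.121 ] [ 0.4845 -0.3199  0.121 ]
rowL (array([0.6531, 0.1143, 0.1642]), np.float64(0.0012)) [0.606  0.1777 0.121 ] [0.6831 0.1558 0.121 ]
rowR (array([ 0.631 , -0.0437,  0.1643]), np.float64(0.0005)) [0.5824 0.0069 0.121 ] [ 0.6601 -0.0101  0.121 ]
mL (array([0.6367, 0.0419, 0.0371]), np.float64(0.0015)) [0.6397 0.0377 0.04  ] [0.6354 0.0406 0.04  ]
mR (array([ 0.6185, -0.123 ,  0.0416]), np.float64(0.0018)) [ 0.6166 -0.1206  0.04  ] [ 0.619  -0.1231  0.04  ]
bar (array([0.4427, 0.0217, 0.0482]), np.float64(0.004)) [0.4388 0.027  0.046 ] [0.4428 0.0209 0.046 ]
spare (array([ 0.3932, -0.2242,  0.01  ]), np.float64(0.0016)) [ 0.3928 -0.2232  0.01  ] [ 0.393 -0.225  0.01 ]
```

jog_arm --pt "0.03 -0.018 0.002 0 0 -8 -1" --pt "0.06 -0.036 0.004 0 0 -16 -1" --pt "0.1 -0.06 0.006 0 0 -26 -1" --pt "0.14 -0.085 0.008 0 0 -36 -1" --pt "0.18 -0.11 0.01 0 0 -46 -1" --pt "0.22 -0.135 0.01 0 0 -56 -1" --pt "0.25 -0.155 0.01 0 0 -66 -1" --pt "0.275 -0.17 0.01 0 0 -75 -1" --pt "0.287 -0.18 0.01 0 0 -81 -1" --pt "0.287 -0.18 0.01 0 0 -81 -1" --pt "0.287 -0.18 0.01 0 0 -81 -1" --pt "0.287 -0.18 0.01 0 0 -81 -1"

```text
time: 1.7
ee_pos: [0.4492, 0.3458, 0.2413]
tool_rot: [-180.0, -0.0, 81.9]
wrist_force: [-0.3, -0.3, -1.2]
gripper_width: 0.997
finger_force: 0.0
```

```bash
python3 - <<'E'
from h import *
c=shot('wrist','w1.png'); print(c['c2w'].round(3).tolist(),c['fx'],c['k1'])
for st,ce in blobs(c,'red')[0]: print(st,ce,onz(c,*ce,.134).round(4))
print(proj(c,[.45,.345,.134]))
E
```

```text
[[0.99, 0.134, 0.046, 0.461], [-0.141, 0.936, 0.322, 0.428], [0.0, -0.325, 0.946, 0.384], [0.0, 0.0, 0.0, 1.0]] 323.00611338215066 -0.029581579694599545
[305, 177, 33, 39, 1036] [320.8, 196.5] [0.4512 0.343  0.134 ]
[343, 350, 10, 15, 140] [347.4, 357.4] [0.4541 0.1711 0.134 ]
(np.float64(318.95157503524746), np.float64(194.38100106252244))
```

View pics/w1.png

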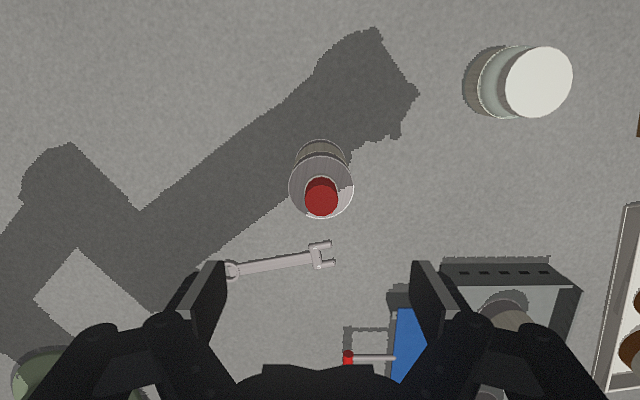

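The wrist view shows can_1's cap at (321,196), top disc centre at about (321,201), so roughly (0.451, 0.340). The wrench and jar are clear of it.

jog_arm --pt "0.002 -0.006 -0.02 0 0 0 -1" --pt "0.002 -0.006 -0.055 0 0 0 -1" --pt "0.002 -0.006 -0.09 0 0 0 -1" --pt "0.002 -0.006 -0.115 0 0 0 -1" --pt "0.002 -0.006 -0.128 0 0 0 -1" --pt "0.002 -0.006 -0.133 0 0 0 -1" --pt "0.002 -0.006 -0.133 0 0 0 -1" --pt "0.002 -0.006 -0.133 0 0 0 1" --pt "0.002 -0.006 -0.133 0 0 0 1" --pt "0.002 -0.006 -0.133 0 0 0 1" --pt "0.002 -0.006 -0.133 0 0 0 1" --pt "0.002 -0.006 -0.133 0 0 0 1" --pt "0.002 -0.006 -0.133 0 0 0 1" --pt "0.002 -0.006 -0.133 0 0 0 1"

```text
time: 3.5
ee_pos: [0.452, 0.3395, 0.1088]
tool_rot: [180.0, -0.0, 81.8]
wrist_force: [-1.6, 0.4, 5.2]
gripper_width: 0.306
finger_force: 58.8
```

jog_arm --pt "0 0 0.01 0 0 0 1" --pt "0 0 0.03 0 0 0 1" --pt "0 0 0.06 0 0 0 1" --pt "0 0 0.1 0 0 0 1" --pt "0 0 0.14 0 0 0 1" --pt "0 -0.005 0.17 0 0 0 1" --pt "0.005 -0.015 0.19 0 0 0 1" --pt "0.013 -0.035 0.2 0 0 0 1" --pt "0.025 -0.065 0.2 0 0 0 1" --pt "0.038 -0.1 0.2 0 0 0 1" --pt "0.05 -0.135 0.2 0 0 0 1" --pt "0.062 -0.17 0.2 0 0 0 1" --pt "0.076 -0.205 0.2 0 0 0 1" --pt "0.09 -0.24 0.2 0 0 0 1" --pt "0.1 -0.27 0.2 0 0 0 1" --pt "0.107 -0.285 0.2 0 0 0 1" --pt "0.108 -0.29 0.2 0 0 0 1" --pt "0.108 -0.29 0.2 0 0 0 1" --pt "0.108 -0.29 0.2 0 0 0 1"

```text
time: 5.88
ee_pos: [0.5596, 0.0504, 0.3083]
tool_rot: [-180.0, -0.0, 81.8]
wrist_force: [0.8, 0.2, -3.6]
gripper_width: 0.306
finger_force: 59.4
```

```bash
python3 - <<'E'
from h import *
c=shot('wrist','w2.png')
for st,ce in blobs(c,'red')[0]: print('r',st,ce,onz(c,*ce,.174).round(4))
for st,ce in blobs(c,'yellow')[0]: print('y',st,ce,onz(c,*ce,.04).round(4))
for n,p in [('mL',[.641,.036,.04]),('mR',[.62,-.123,.04]),('rowL',[.653,.114,.174])]: print(n,np.round(proj(c,p)))
a=shot('scene','s2.png'); b=shot('side')
for k,x in(('a',a),('b',b)):
  for st,ce in blobs(x,'yellow')[0]: print(k,'y',st,ce,onz(x,*ce,.04).round(4))
E
```

```text
r [633, 40, 7, 28, 144] [636.7, 54.8] [0.8325 0.1227 0.174 ]
r [398, 79, 39, 34, 1056] [417.1, 95.0] [0.6513 0.1146 0.174 ]
r [225, 138, 18, 98, 993] [233.2, 185.8] [0.484  0.0596 0.174 ]
r [591, 210, 49, 86, 3097] [615.7, 252.0] [ 0.8426 -0.061   0.174 ]
r [287, 237, 62, 80, 4063] [317.5, 277.8] [ 0.5454 -0.046   0.174 ]
r [386, 242, 32, 36, 841] [400.8, 260.0] [ 0.6288 -0.0377  0.174 ]
r [591, 358, 37, 32, 768] [608.8, 373.4] [ 0.8636 -0.226   0.174 ]
y [358, 132, 51, 51, 2018] [383.0, 156.6] [0.6427 0.0352 0.04  ]
y [378, 270, 16, 14, 121] [385.3, 276.8] [ 0.6324 -0.1451  0.04  ]
mL [382. 156.]
mR [376. 265.]
rowL [419.  95.]
a y [349, 201, 26, 15, 306] [361.6, 207.9] [0.6394 0.0388 0.04  ]
a y [296, 222, 27, 17, 359] [308.8, 230.3] [ 0.6166 -0.1206  0.04  ]
b y [339, 167, 18, 19, 283] [348.0, 175.7] [0.6356 0.0409 0.04  ]
b y [369, 211, 29, 22, 494] [382.7, 221.3] [ 0.619  -0.1231  0.04  ]
```

View pics/w2.png

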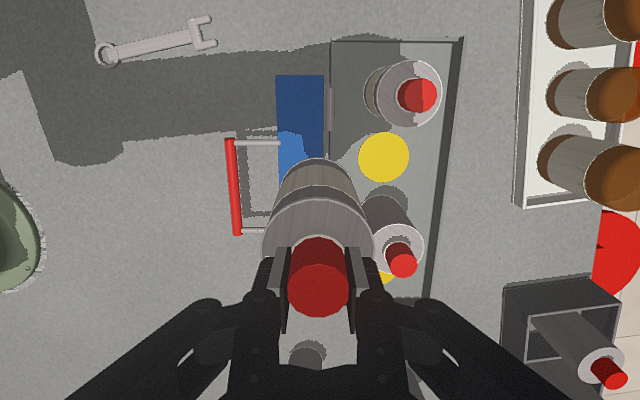

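The wrist view shows the left mark at (383,157), between the row caps at (417,95) and (401,260), and the can held upright. The mark is at (0.642, 0.0355), which agrees with the row geometry.

jog_arm --pt "0.01 -0.002 0 0 0 0 1" --pt "0.03 -0.006 0 0 0 0 1" --pt "0.05 -0.01 0 0 0 0 1" --pt "0.07 -0.014 0 0 0 0 1" --pt "0.08 -0.016 0 0 0 0 1" --pt "0.082 -0.016 -0.005 0 0 0 1" --pt "0.082 -0.016 -0.015 0 0 0 1" --pt "0.082 -0.016 -0.035 0 0 0 1" --pt "0.082 -0.016 -0.055 0 0 0 1" --pt "0.082 -0.016 -0.075 0 0 0 1" --pt "0.082 -0.016 -0.095 0 0 0 1" --pt "0.082 -0.016 -0.115 0 0 0 1" --pt "0.082 -0.016 -0.13 0 0 0 1" --pt "0.082 -0.016 -0.14 0 0 0 1" --pt "0.082 -0.016 -0.148 0 0 0 1" --pt "0.082 -0.016 -0.153 0 0 0 1" --pt "0.082 -0.016 -0.156 0 0 0 1" --pt "0.082 -0.016 -0.158 0 0 0 1" --pt "0.082 -0.016 -0.159 0 0 0 1" --pt "0.082 -0.016 -0.159 0 0 0 1"

```text
time: 8.52
ee_pos: [0.642, 0.0333, 0.1494]
tool_rot: [180.0, -0.0, 81.8]
wrist_force: [-0.1, -0.0, -3.4]
gripper_width: 0.311
finger_force: 59.7
```

jog_arm --pt "0 0.001 -0.0005 0 0 0 1" --pt "0 0.001 -0.001 0 0 0 1" --pt "0 0.001 -0.001 0 0 0 1" --pt "0 0.001 -0.001 0 0 0 -1" --pt "0 0.001 -0.001 0 0 0 -1" --pt "0 0.001 -0.001 0 0 0 -1" --pt "0 0.001 -0.001 0 0 0 -1" --pt "0 0.001 -0.001 0 0 0 -1" --pt "0 0.001 0.005 0 0 0 -1" --pt "0 0.001 0.03 0 0 0 -1" --pt "0 0.001 0.06 0 0 0 -1" --pt "-0.01 0 0.1 0 0 0 -1" --pt "-0.03 -0.03 0.11 0 0 0 -1" --pt "-0.06 -0.08 0.11 0 0 0 -1" --pt "-0.09 -0.13 0.11 0 0 0 -1" --pt "-0.115 -0.18 0.11 0 0 0 -1" --pt "-0.13 -0.23 0.11 0 0 0 -1" --pt "-0.14 -0.27 0.11 0 0 0 -1" --pt "-0.15 -0.3 0.1 0 0 0 -1" --pt "-0.16 -0.32 0.095 0 0 0 -1"

```text
time: 11.02
ee_pos: [0.4814, -0.2882, 0.2443]
tool_rot: [180.0, 0.0, 81.7]
wrist_force: [-0.7, 0.4, 0.7]
gripper_width: 0.998
finger_force: 0.0
```

jog_arm --pt "0 -0.03 0 0 0 0 -1" --pt "0 -0.034 0 0 0 0 -1" --pt "0 -0.034 0 0 0 0 -1" --pt "0 -0.034 0 0 0 0 -1"

```text
time: 11.52
ee_pos: [0.4821, -0.3197, 0.2444]
tool_rot: [-180.0, -0.0, 81.8]
wrist_force: [-0.7, -1.2, -0.1]
gripper_width: 0.998
finger_force: 0.0
```

```bash
python3 - <<'E'
from h import *
c=shot('wrist')
for st,ce in blobs(c,'red')[0]: print('r',st,ce,onz(c,*ce,.134).round(4))
a=shot('scene','s3.png'); b=shot('side')
for k,x in(('a',a),('b',b)):
  for st,ce in blobs(x,'red')[0]:
    p=onz(x,*ce,.161)
    if .5<p[0]<.75 and abs(p[1])<.25: print(k,st,ce,p.round(4))
i=cv2.imread('pics/s3.png')[130:290,160:460]; cv2.imwrite('pics/s3c.png',cv2.resize(i,None,fx=2.6,fy=2.6))
E
```

```text
r [212, 74, 31, 30, 693] [227.0, 88.3] [ 0.4264 -0.2289  0.134 ]
r [303, 172, 33, 39, 1005] [319.3, 191.1] [ 0.4834 -0.3188  0.134 ]
a [385, 151, 11, 13, 116] [390.0, 157.0] [0.65   0.1201 0.161 ]
a [359, 160, 11, 14, 122] [364.1, 166.1] [0.6367 0.0401 0.161 ]
a [285, 168, 41, 18, 168] [306.1, 176.1] [ 0.577  -0.0925  0.161 ]
a [333, 170, 11, 14, 135] [337.7, 176.4] [ 0.6271 -0.0395  0.161 ]
b [334, 113, 11, 14, 115] [338.6, 119.2] [0.6549 0.1166 0.161 ]
b [348, 132, 12, 16, 147] [353.4, 139.2] [0.6429 0.0379 0.161 ]
b [364, 153, 14, 17, 161] [370.2, 160.8] [ 0.6327 -0.0412  0.161 ]
```

View pics/s3c.png

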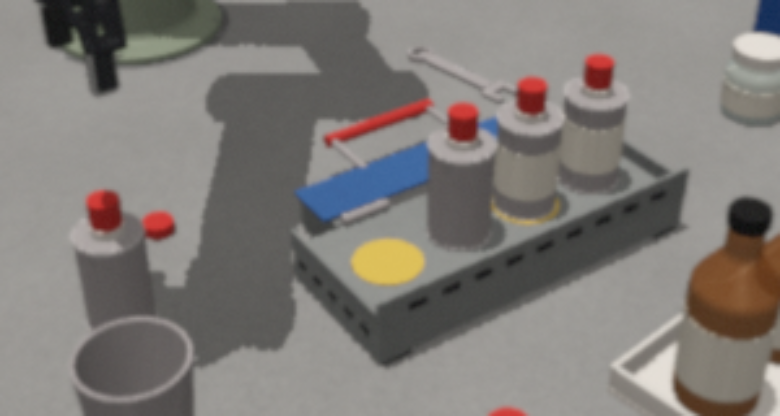

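can_1 stands on the left mark, in line with the row: its cap is at (531,95) in the crop, with an even yellow rim. The right mark is free at (388,260). Now can_2.

jog_arm --pt "0.001 -0.002 -0.02 0 0 0 -1" --pt "0.001 -0.002 -0.055 0 0 0 -1" --pt "0.001 -0.002 -0.09 0 0 0 -1" --pt "0.001 -0.002 -0.118 0 0 0 -1" --pt "0.001 -0.002 -0.131 0 0 0 -1" --pt "0.001 -0.002 -0.136 0 0 0 -1" --pt "0.001 -0.002 -0.136 0 0 0 -1" --pt "0.001 -0.002 -0.136 0 0 0 1" --pt "0.001 -0.002 -0.136 0 0 0 1" --pt "0.001 -0.002 -0.136 0 0 0 1" --pt "0.001 -0.002 -0.136 0 0 0 1" --pt "0.001 -0.002 -0.136 0 0 0 1" --pt "0.001 -0.002 -0.136 0 0 0 1" --pt "0.001 -0.002 -0.136 0 0 0 1"

```text
time: 13.42
ee_pos: [0.4834, -0.3231, 0.1089]
tool_rot: [179.9, 0.0, 81.8]
wrist_force: [0.8, -0.8, 6.2]
gripper_width: 0.31
finger_force: 59.5
```

jog_arm --pt "0 0 0.01 0 0 0 1" --pt "0 0 0.03 0 0 0 1" --pt "0 0 0.06 0 0 0 1" --pt "0 0 0.09 0 0 0 1" --pt "0 0 0.115 0 0 0 1" --pt "0.004 0.006 0.125 0 0 0 1" --pt "0.014 0.02 0.13 0 0 0 1" --pt "0.034 0.05 0.13 0 0 0 1" --pt "0.058 0.084 0.13 0 0 0 1" --pt "0.082 0.12 0.13 0 0 0 1" --pt "0.106 0.154 0.13 0 0 0 1" --pt "0.124 0.18 0.13 0 0 0 1" --pt "0.134 0.194 0.13 0 0 0 1" --pt "0.137 0.199 0.13 0 0 0 1" --pt "0.137 0.199 0.125 0 0 0 1" --pt "0.137 0.199 0.11 0 0 0 1" --pt "0.137 0.199 0.09 0 0 0 1" --pt "0.137 0.199 0.075 0 0 0 1" --pt "0.137 0.199 0.07 0 0 0 1" --pt "0.137 0.199 0.07 0 0 0 1"

```text
time: 15.92
ee_pos: [0.6197, -0.1239, 0.178]
tool_rot: [-180.0, -0.0, 81.7]
wrist_force: [0.3, 1.1, -2.6]
gripper_width: 0.306
finger_force: 59.4
```

```bash
python3 - <<'E'
from h import *
for n,w in(('scene','s4.png'),('side','d4.png')):
  x=shot(n,w)
  for st,ce in blobs(x,'red')[0]:
    p=onz(x,*ce,.191)
    if .5<p[0]<.75 and abs(p[1])<.25: print(n,st,ce,p.round(4))
E
```

```text
scene [385, 151, 11, 13, 116] [390.0, 157.0] [0.6824 0.0768 0.191 ]
scene [359, 160, 11, 14, 123] [364.1, 166.2] [0.67   0.0007 0.191 ]
scene [302, 168, 7, 16, 77] [305.1, 175.0] [ 0.6084 -0.1231  0.191 ]
scene [333, 170, 10, 14, 133] [337.5, 176.5] [ 0.6607 -0.075   0.191 ]
scene [285, 178, 15, 8, 47] [291.5, 181.0] [ 0.607 -0.161  0.191]
side [334, 113, 11, 14, 115] [338.6, 119.2] [0.6338 0.0872 0.191 ]
side [348, 132, 12, 16, 147] [353.4, 139.2] [0.6222 0.0115 0.191 ]
side [387, 168, 11, 16, 127] [391.7, 175.3] [ 0.6244 -0.1243  0.191 ]
```

jog_arm --pt "0 0 -0.008 0 0 0 1" --pt "0 0 -0.016 0 0 0 1" --pt "0 0 -0.023 0 0 0 1" --pt "0 0 -0.027 0 0 0 1" --pt "0 0 -0.029 0 0 0 1" --pt "0 0 -0.0295 0 0 0 1" --pt "0 0 -0.0295 0 0 0 1" --pt "0 0 -0.0295 0 0 0 1"

```text
time: 17.02
ee_pos: [0.6201, -0.1237, 0.149]
tool_rot: [180.0, 0.0, 81.8]
wrist_force: [0.0, 0.0, -1.5]
gripper_width: 0.306
finger_force: 59.7
```

jog_arm --pt "0 0 -0.0005 0 0 0 1" --pt "0 0 -0.0005 0 0 0 -1" --pt "0 0 -0.0005 0 0 0 -1" --pt "0 0 -0.0005 0 0 0 -1" --pt "0 0 -0.0005 0 0 0 -1" --pt "0 0 -0.0005 0 0 0 -1" --pt "0 0 0.005 0 0 0 -1" --pt "0 0 0.03 0 0 0 -1" --pt "0 0 0.06 0 0 0 -1" --pt "-0.02 0.015 0.08 0 0 0 -1" --pt "-0.055 0.045 0.08 0 0 0 -1" --pt "-0.09 0.075 0.08 0 0 0 -1" --pt "-0.125 0.105 0.075 0 0 0 -1" --pt "-0.155 0.13 0.07 0 0 0 -1" --pt "-0.172 0.142 0.07 0 0 0 -1" --pt "-0.177 0.146 0.07 0 0 0 -1" --pt "-0.177 0.146 0.07 0 0 0 -1" --pt "-0.177 0.146 0.07 0 0 0 -1"

```text
time: 19.27
ee_pos: [0.444, 0.0218, 0.219]
tool_rot: [179.9, 0.0, 81.7]
wrist_force: [0.1, 0.9, 0.2]
gripper_width: 0.999
finger_force: 0.0
```

```bash
python3 - <<'E'
from h import *
c=shot('wrist','w5.png'); bl,l=blobs(c,'red')
for st,ce in bl: print('r',st,ce,onz(c,*ce,.046).round(4))
print('bar pred',proj(c,[.4434,.0229,.046]))
i=l[int(round(proj(c,[.4434,.0229,.046])[1])),int(round(proj(c,[.4434,.0229,.046])[0]))]
if i:
  ys,xs=np.nonzero(l==i); m=ys==ys.min(); n=ys==ys.max()
  print([onz(c,xs[k].mean(),ys[k].mean(),.046).round(4) for k in(m,n)])
for n in('scene','side'):
  x=shot(n,n+'5.png')
  for st,ce in blobs(x,'red')[0]:
    p=onz(x,*ce,.161)
    if .5<p[0]<.75 and abs(p[1])<.25: print(n,st,ce,p.round(4))
  for st,ce in blobs(x,'yellow',5)[0]: print('y',st,ce)
E
```

```text
r [615, 0, 25, 49, 937] [629.0, 26.3] [0.743  0.1176 0.046 ]
r [310, 105, 15, 130, 1763] [317.2, 167.5] [0.4444 0.0274 0.046 ]
r [582, 134, 58, 50, 2317] [613.2, 158.0] [ 0.7449 -0.0055  0.046 ]
r [556, 242, 64, 50, 2126] [587.2, 266.4] [ 0.7342 -0.1317  0.046 ]
r [549, 328, 39, 40, 362] [572.2, 346.8] [ 0.7318 -0.25    0.046 ]
r [296, 331, 23, 24, 448] [307.1, 342.6] [ 0.4001 -0.1898  0.046 ]
bar pred (np.float64(316.8996675419439), np.float64(171.95889010561314))
[array([0.4529, 0.0874, 0.046 ]), array([ 0.433 , -0.0452,  0.046 ])]
scene [385, 151, 11, 13, 116] [390.0, 157.0] [0.65   0.1201 0.161 ]
scene [359, 160, 11, 14, 122] [364.1, 166.2] [0.637  0.0397 0.161 ]
scene [285, 169, 41, 26, 331] [307.6, 181.3] [ 0.596  -0.1049  0.161 ]
scene [332, 170, 12, 14, 140] [337.6, 176.3] [ 0.6267 -0.0394  0.161 ]
side [334, 113, 11, 14, 115] [338.6, 119.2] [0.6549 0.1166 0.161 ]
side [348, 132, 12, 16, 147] [353.4, 139.2] [0.6429 0.0379 0.161 ]
side [364, 153, 14, 17, 163] [370.2, 160.8] [ 0.6327 -0.0412  0.161 ]
side [382, 176, 14, 18, 170] [388.0, 184.2] [ 0.6219 -0.1197  0.161 ]
```

View pics/w5.png

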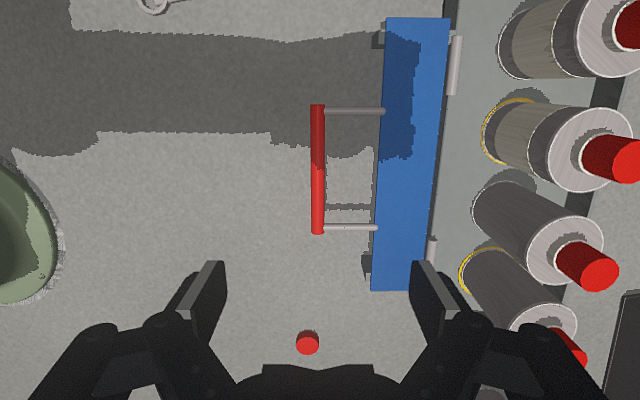

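View pics/scene5.png

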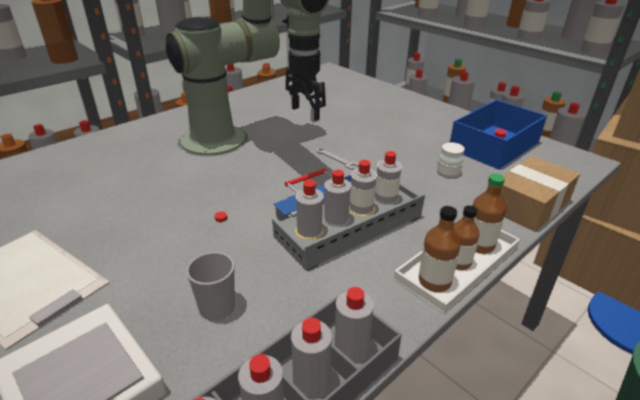

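All four caps are evenly spaced in the scene view, with cans 1 and 2 on their marks. In the wrist view the bar runs from (317,105) to (317,235), with its middle at (0.443, 0.022), and the plate edge is at column 377. I'll part-close the fingers before going down so they clear the plate edge.

jog_arm --pt "-0.001 0 -0.01 0 0 0 0" --pt "-0.001 0 -0.04 0 0 0 0" --pt "-0.001 0 -0.08 0 0 0 0" --pt "-0.001 0 -0.11 0 0 0 0" --pt "-0.001 0 -0.13 0 0 0 0" --pt "-0.001 0 -0.145 0 0 0 0" --pt "-0.001 0 -0.16 0 0 0 0" --pt "-0.001 0 -0.175 0 0 0 0" --pt "-0.001 0 -0.185 0 0 0 0" --pt "-0.001 0 -0.191 0 0 0 0" --pt "-0.001 0 -0.192 0 0 0 0" --pt "-0.001 0 -0.192 0 0 0 0"

```text
time: 20.92
ee_pos: [0.4422, 0.0223, 0.027]
tool_rot: [180.0, -0.0, 81.8]
wrist_force: [0.3, -0.2, -0.5]
gripper_width: 0.5
finger_force: 0.0
```

jog_arm --pt "0 0 0 0 0 0 1" --pt "0 0 0 0 0 0 1" --pt "0 0 0 0 0 0 1" --pt "0 0 0 0 0 0 1" --pt "0 0 0 0 0 0 1" --pt "0 0 0 0 0 0 1"

```text
time: 21.68
ee_pos: [0.4439, 0.0221, 0.0274]
tool_rot: [179.8, -0.0, 81.8]
wrist_force: [4.8, -0.7, -0.0]
gripper_width: 0.139
finger_force: 58.5
```

jog_arm --pt "0.0005 0 0.0025 0 0 0 1" --pt "0.001 0 0.0055 0 0 0 1" --pt "0.002 0 0.0109 0 0 0 1" --pt "0.0026 -0.0002 0.0163 0 0 0 1" --pt "0.0034 -0.0003 0.0217 0 0 0 1" --pt "0.0045 -0.0004 0.0271 0 0 0 1" --pt "0.0058 -0.0006 0.0324 0 0 0 1" --pt "0.0072 -0.0008 0.0376 0 0 0 1" --pt "0.0089 -0.0011 0.0428 0 0 0 1" --pt "0.0109 -0.0014 0.0478 0 0 0 1" --pt "0.0131 -0.0017 0.0528 0 0 0 1" --pt "0.0155 -0.002 0.0577 0 0 0 1" --pt "0.018 -0.0024 0.0625 0 0 0 1" --pt "0.0209 -0.0028 0.0672 0 0 0 1" --pt "0.0239 -0.0032 0.0717 0 0 0 1" --pt "0.027 -0.0037 0.0761 0 0 0 1" --pt "0.0304 -0.0042 0.0803 0 0 0 1" --pt "0.034 -0.0047 0.0844 0 0 0 1" --pt "0.0377 -0.0052 0.0884 0 0 0 1" --pt "0.0377 -0.0052 0.0884 0 0 0 1"

```text
time: 24.18
ee_pos: [0.4749, 0.0176, 0.1148]
tool_rot: [-179.5, 0.0, 81.8]
wrist_force: [-12.5, -0.7, 5.5]
gripper_width: 0.137
finger_force: 58.6
```

```bash
cat > bar.py <<'E'
from h import *
s=telemetry.read_state(); print(s['ee_pos'].round(4),s['tool_rot'].round(2),s['wrist_force'].round(1),s['wrist_torque'].round(2),s['time'])
import sys
u=np.array([.9898,-.1426,0]); y=np.array([.1426,.9898,0]); hinge=np.array([.567,.0056,.046])
c=shot('wrist',sys.argv[1]); bl,l=blobs(c,'red')
for st,ce in bl: print('r',st,ce)
for th in range(int(sys.argv[2]),int(sys.argv[3]),3):
    b=hinge+.125*(-u*np.cos(np.radians(th))+np.array([0,0,np.sin(np.radians(th))]))
    print(th,b.round(3),[np.round(proj(c,b+k*y),1).tolist() for k in(.066,.02,-.066)])
E
python3 bar.py w6.png 36 55
```

```text
[0.4749 0.0176 0.1148] [-1.7949e+02  4.0000e-02  8.1770e+01] [-12.5  -0.7   5.5] [-0.18  2.77  0.05] 24.175
r [300, 129, 36, 242, 7290] [317.4, 242.1]
36 [0.467 0.02  0.119] [[298.4, 126.2], [300.3, 226.1], [303.2, 366.8]]
39 [0.471 0.019 0.125] [[307.4, 127.7], [308.5, 230.9], [310.1, 374.6]]
42 [0.475 0.019 0.13 ] [[317.8, 129.3], [317.8, 235.8], [317.8, 382.5]]
45 [0.48  0.018 0.134] [[329.6, 130.9], [328.3, 240.7], [326.5, 390.5]]
48 [0.484 0.018 0.139] [[343.0, 132.6], [340.1, 245.7], [336.1, 398.4]]
51 [0.489 0.017 0.143] [[357.9, 134.3], [353.3, 250.8], [346.6, 406.2]]
54 [0.494 0.016 0.147] [[374.5, 136.0], [367.7, 255.8], [358.1, 413.9]]
```

View pics/w6.png

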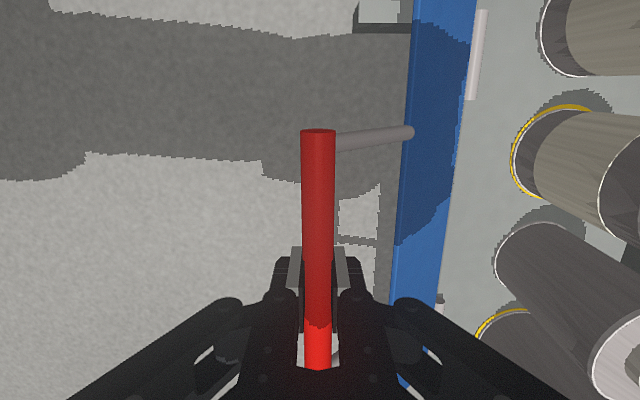

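The wrist view shows the bar still between the pads at column 317, flap at about 42°. It has rolled about 4 mm toward the fingertips because my x lead is too big, so I'll reduce the x lead and the rise.

jog_arm --pt "0.0024 -0.0006 0.0046 0 0 0 1" --pt "0.0059 -0.0013 0.0088 0 0 0 1" --pt "0.0108 -0.002 0.0127 0 0 0 1" --pt "0.0159 -0.0028 0.0165 0 0 0 1" --pt "0.0213 -0.0035 0.02 0 0 0 1" --pt "0.0268 -0.0043 0.0233 0 0 0 1" --pt "0.0325 -0.0052 0.0262 0 0 0 1" --pt "0.0384 -0.006 0.0288 0 0 0 1" --pt "0.0384 -0.006 0.0288 0 0 0 1"

```text
time: 25.35
ee_pos: [0.5173, 0.0115, 0.1466]
tool_rot: [-180.0, -0.0, 81.8]
wrist_force: [-11.6, -0.3, 18.9]
gripper_width: 0.138
finger_force: 62.0
```

```bash
python3 bar.py w7.png 58 74
```

```text
[0.5173 0.0115 0.1466] [-1.7998e+02 -2.0000e-02  8.1780e+01] [-11.6  -0.3  18.9] [-0.    2.37  0.04] 25.35
r [593, 0, 47, 28, 1113] [618.3, 12.0]
r [300, 129, 35, 242, 7241] [317.4, 242.2]
r [546, 157, 94, 79, 5644] [596.7, 195.0]
r [514, 305, 87, 78, 4415] [556.7, 344.3]
r [229, 375, 10, 15, 70] [233.5, 381.6]
58 [0.501 0.015 0.152] [[279.6, 126.4], [283.4, 226.8], [289.0, 368.0]]
61 [0.507 0.014 0.155] [[292.4, 127.3], [295.0, 229.8], [298.8, 372.9]]
64 [0.513 0.013 0.158] [[306.3, 128.2], [307.5, 232.6], [309.3, 377.6]]
67 [0.519 0.013 0.161] [[321.3, 129.1], [320.9, 235.3], [320.4, 381.9]]
70 [0.525 0.012 0.163] [[337.1, 129.9], [335.1, 237.7], [332.1, 385.8]]
73 [0.531 0.011 0.166] [[353.8, 130.6], [349.9, 239.9], [344.2, 389.3]]
```

jog_arm --pt "0.001 -0.0001 0.002 0 0 0 1" --pt "0.003 -0.0004 0.0033 0 0 0 1" --pt "0.0059 -0.0009 0.0046 0 0 0 1" --pt "0.0117 -0.0017 0.0068 0 0 0 1" --pt "0.0177 -0.0026 0.0086 0 0 0 1" --pt "0.0241 -0.0035 0.0102 0 0 0 1" --pt "0.0304 -0.0044 0.0114 0 0 0 1" --pt "0.0345 -0.005 0.0119 0 0 0 1" --pt "0.0368 -0.0054 0.0122 0 0 0 1" --pt "0.0368 -0.0054 0.0122 0 0 0 1" --pt "0.0368 -0.0054 0.0122 0 0 0 1"

```text
time: 26.78
ee_pos: [0.5551, 0.006, 0.1567]
tool_rot: [180.0, -0.0, 81.8]
wrist_force: [-4.4, 0.2, 6.5]
gripper_width: 0.14
finger_force: 62.5
```

```bash
python3 bar.py w8.png 78 91
```

```text
[0.5551 0.006  0.1567] [ 1.7997e+02 -4.0000e-02  8.1780e+01] [-4.4  0.2  6.5] [0.06 1.19 0.03] 26.775
r [485, 0, 100, 29, 2004] [528.2, 10.9]
r [301, 128, 35, 243, 7256] [317.6, 242.1]
r [457, 152, 89, 75, 4789] [501.0, 188.4]
r [440, 295, 71, 62, 2130] [477.1, 321.4]
78 [0.541 0.009 0.168] [[283.0, 128.2], [286.6, 232.4], [291.9, 377.4]]
81 [0.548 0.008 0.169] [[298.8, 128.5], [300.8, 233.6], [303.7, 379.3]]
84 [0.554 0.007 0.17 ] [[315.1, 128.8], [315.4, 234.4], [315.8, 380.6]]
87 [0.561 0.007 0.171] [[331.7, 128.9], [330.2, 234.9], [328.1, 381.4]]
90 [0.567 0.006 0.171] [[348.3, 129.0], [345.1, 235.1], [340.5, 381.7]]
```

jog_arm --pt "0.002 -0.0003 0.0003 0 0 0 1" --pt "0.005 -0.0007 0.0006 0 0 0 1" --pt "0.008 -0.0012 0.0008 0 0 0 1" --pt "0.0105 -0.0015 0.001 0 0 0 1" --pt "0.0118 -0.0017 0.001 0 0 0 1" --pt "0.0123 -0.0018 0.001 0 0 0 1" --pt "0.0123 -0.0018 0.001 0 0 0 1" --pt "0.0123 -0.0018 0.001 0 0 0 1" --pt "0.0123 -0.0018 0.001 0 0 0 1" --pt "0.0123 -0.0018 0.001 0 0 0 1" --pt "0.0123 -0.0018 0.001 0 0 0 1"

```text
time: 28.2
ee_pos: [0.5667, 0.0043, 0.1578]
tool_rot: [-180.0, -0.0, 81.8]
wrist_force: [-4.7, 0.8, 8.5]
gripper_width: 0.136
finger_force: 62.0
```

```bash
python3 bar.py w9.png 85 95
python3 - <<'E'
from h import *
# flap tilt from two views: blue plate/bar red
for n in('scene','side'):
  x=shot(n,n+'9.png')
  print(n,[b for b in blobs(x,'red')[0] if 270<b[1][0]<400 and 100<b[1][1]<230])
i=cv2.imread('pics/side9.png')[80:270,200:460]; cv2.imwrite('pics/d9c.png',cv2.resize(i,None,fx=3,fy=3))
E
```

```text
[0.5667 0.0043 0.1578] [-1.7996e+02 -4.0000e-02  8.1780e+01] [-4.7  0.8  8.5] [0.13 1.77 0.08] 28.2
r [456, 0, 95, 29, 1855] [497.2, 10.7]
r [301, 128, 35, 243, 7237] [317.7, 242.1]
r [433, 152, 84, 74, 4537] [474.3, 188.0]
r [425, 294, 62, 50, 1164] [456.3, 313.6]
85 [0.556 0.007 0.171] [[291.2, 128.5], [293.9, 233.6], [298.0, 379.3]]
88 [0.563 0.006 0.171] [[307.5, 128.6], [308.6, 234.0], [310.2, 379.9]]
91 [0.569 0.005 0.171] [[324.0, 128.6], [323.4, 234.0], [322.5, 380.0]]
94 [0.576 0.004 0.171] [[340.5, 128.5], [338.1, 233.7], [334.7, 379.5]]
scene [([340, 147, 16, 8, 76], [347.0, 150.4]), ([385, 151, 11, 13, 116], [390.0, 157.0]), ([310, 153, 21, 13, 119], [320.2, 159.6]), ([359, 160, 11, 14, 126], [364.2, 166.5]), ([332, 170, 12, 14, 144], [337.7, 176.3]), ([304, 180, 12, 15, 155], [309.2, 186.8])]
side [([350, 135, 10, 13, 58], [355.5, 141.8]), ([334, 152, 16, 27, 165], [341.1, 166.3]), ([364, 153, 14, 17, 166], [370.1, 160.8]), ([382, 176, 14, 18, 171], [388.1, 184.2])]
```

View pics/d9c.png

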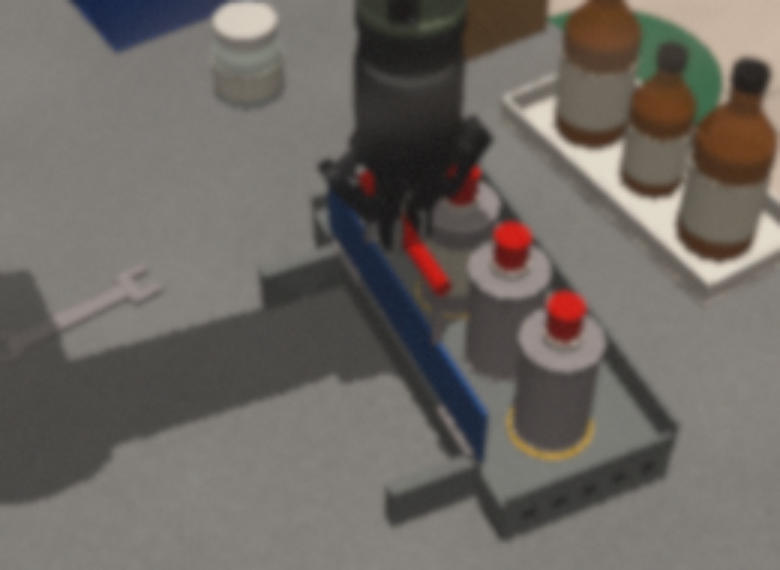

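The flap stands upright, gripped by its bar with the gripper clear of the cans; camera and arc both give about 89.7°. I'll let it settle, check, and hand in.

jog_arm --pt "0.0005 0 0 0 0 0 1" --pt "0.0005 0 0 0 0 0 1" --pt "0.0005 0 0 0 0 0 1" --pt "0.0005 0 0 0 0 0 1" --pt "0.0005 0 0 0 0 0 1" --pt "0.0005 0 0 0 0 0 1" --pt "0.0005 0 0 0 0 0 1" --pt "0.0005 0 0 0 0 0 1"

```text
time: 29.35
ee_pos: [0.5679, 0.0041, 0.1573]
tool_rot: [180.0, -0.0, 81.8]
wrist_force: [0.1, 1.8, 2.8]
gripper_width: 0.137
finger_force: 62.3
```

```bash
python3 - <<'E'
from h import *
s=telemetry.read_state(); print(s['ee_pos'].round(4),s['wrist_force'].round(1),s['finger_force'],s['joint_vel'].round(2))
print(ticket.close_job())
E
```

```text
[0.5679 0.0041 0.1573] [0.1 1.8 2.8] 62.25220799446106 [ 0.02  0.04 -0.02 -0.06  0.   -0.04]
the job is handed in; nothing more can be done
None
```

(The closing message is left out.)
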